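# Catch and ease shut the lid of a gauge case

## Robot

A 6-joint arm with a two-finger parallel gripper is mounted at the origin on the work surface. World frame = base frame: x ahead of the robot, y to its left, z up, the work surface at z = 0. Lengths are in m, angles in rad, forces in N, time in s.
With the tool pointing down it reaches from about 0.225 to 0.875 m from the base axis. Payload 3.4 kg.
Tool frame: the origin (TCP) lies between the finger pads; the fingertips stand 11 mm ahead of it and the grasp point (between the pads) lies 8 mm behind it; z points along the fingers, y is the line along which they close (so a half turn about z gives the same grasp; the last joint's range is limited). The gripper opens to 85 mm and grips with 20 to 120 N. Pads are 22 mm wide; open, the fingers measure 114 mm over their backs; the gripper's body (76 mm by 85 mm) begins 54 mm behind the grasp point. The pads swing forward as they close: fully open they stand 13 mm farther back than shut.
Start: joints at [1.156, 0.276, 1.505, -0, 1.361, -0.121], TCP at [0.167, 0.55, 0.242] pointing down, gripper open.
Joint ranges: [-2.89, 2.89], [-0.75, 2.08], [0.22, 2.7], [-1.18, 4.32], [0.11, 2.71], [-2.7, 2.7]. Speed limits (rad/s): [2.57, 2.57, 3.14, 3.14, 3.14, 3.14].

## Interface

Orientations are given as a unit quaternion [w, x, y, z].
In Python, from rig import manip, imaging gives the robot as it stands. The module is installed in compiled form; this text tells all that it offers.
- The arm moves only by the tool jog_arm, never from a script. Its argument "deltas" is one flat list of numbers, 7 for each row, row after row: the turn, a rotation vector about the world's x, y, z in degrees, then the shift along the world's x, y, z in mm, then the opening, from 0 (shut) to 1 (fully open). In form: [ax, ay, az, tx, ty, tz, gripper, ax, ay, az, tx, ty, tz, gripper, ...]. A call has 1 to 20 rows; each row is the pose to reach, as a shift and turn from the pose commanded when the call began; what a row does not reach only later rows make up. A row lasts 1/10 s, in which the tool goes at most 50 mm and 8.59 degrees, less where a joint would pass 70% of its speed; a pose out of reach is approached as far as the arm can. A call with a gripper value outside its range is refused whole. The fingers move at their own pace and stop on an object; "grip_force" is the grip in N (left out, the last holds). Time passes only in rows, so rows that repeat a pose let the fingers close. It gives the time, the measured TCP pose, the force, the opening and the grip force at its end, in the units of the state.
- manip.get_state(): the state, without advancing time (a new reading comes with each control period).
- imaging.get_image(name): name is "scene" or "side" or "wrist"; returns the picture (384x512x3 uint8, blue, green, red); there is no depth.
- imaging.calibration(name): a dict with "mtx" (3x3 intrinsics, pixels), "dist" ([k1, k2, p1, p2, k3] as OpenCV has them; the pictures are not rectified), "cam_to_world" (4x4, takes a point from camera to world coordinates). Camera axes: x right, y down, z forward; pixel columns grow to the right and rows downward; lengths in m; the calibration is good to about 2 mm. A picture is of the moment at which its call begins: read the wrist's pose just before it. calibration takes no time and is no camera call; for the wrist camera it gives the pose at the moment of the call.
- manip.sign_off(): hands the job in; it is judged then, once.
The state is a dict: "clock": time; "qpos": joint angles; "qd": joint speeds; "effort": joint torques, N m; "position": TCP position; "ee_rot": TCP orientation; "contact_force": force on the tool from outside, world axes, zero at the start; "moment": the same for the moment, N m; "width": finger opening in m; "gripper_force": force on a finger pad.
Only numpy, scipy, OpenCV 4.12 (cv2) and the standard library are available. Lean on these libraries where they do the work, as an engineer would, in place of code of your own. Each camera call takes 0.05 s, during which the arm holds its last target. There are 200 camera calls.

## Task

Close the red gauge case on the workshop bench without jarring the gauges inside. Tip its standing lid forward past its balance point so that it falls free, catch it on a finger while it is still well open, and lower it gently until it is fully shut, with no slam. Do not pinch or squeeze the lid, leave the other things on the bench as they stand, and finish with the hand clear.

Things in the scene. Friction and masses are not known exactly. Their poses are not given: they have to be found in the camera images.
- case: Red gauge case, fixed to the bench: open box 150 mm deep (its x), 220 wide (its y), 100 high to the rim, gauges bedded below the rim. Origin: centre of its underside, on the bench. Its -x side (front) faces roughly to the robot's left (+y), its +x side carries the hinge; z up. The lid, 150 by 220 by 10 mm, red, stands open and comes down towards the -x side.
- lid (a joint): Lid angle, rad: 0 = fully shut, 1.57 = upright, 1.85 = back against its stop. Lid 0.34 to 0.48 kg. Its slightly stiff hinge (0.08 N m) keeps it where it starts, 1.56 to 1.66; pushed forward (about 1 N at the free edge) to about 1.2 to 1.35, it falls shut by itself in under a second and lands at 2.5 rad/s or more, a slam; a drop over the last 5 mm stays under 2 rad/s, which is no slam.
- lid_hinge (a point): Point on the hinge line (level, along the case's y) in the middle of the case's width: 75 mm behind the case's centre (case +x), 100 mm above the bench. It does not move with the lid; the lid's underside passes through it.
- lid_lip (a point): Middle of the lid's free edge: end of the aluminium lip, a flat tongue 100 mm wide, 10 mm thick; point at mid-thickness, 183 mm from the hinge line. Moves with the lid; its -x points from hinge to lip, z out of the outer face. Shut, the lip stands 33 mm clear of the front wall, its underside 100 mm above the bench, so a finger under it can go down with the lid to the end.
- spray_can: Bystander: spray can, upright, 58 mm across, 150 mm high, origin at the centre of its underside. Stands behind the case, on its hinge side.
- screw_jar: Bystander: jar with steel cap, upright, 64 mm across, 85 mm high, origin at the centre of its underside. Stands behind the case, on its hinge side.
- screwdriver: Bystander: screwdriver lying on the bench in front of the case's corner nearest the robot, along its own x, about 200 mm long and 25 mm high.
- screw_box: Bystander: small cardboard box 70 by 50 by 40 mm beyond the case's far front corner, origin at the centre of its underside.

How it is judged:
On the way, in this order (a step that is already met when the one before it is completed fails the run):
1. the lid has gone over its balance point and falls forward free of the fingers (value of joint lid between 0.3 and 1.45 rad and velocity of joint lid below -0.2 rad/s and contact force between the fingers and lid below 0.05 N).
2. the lid is caught: it rests on a finger, more than 0.3 rad open, no longer falling (value of joint lid above 0.3 rad and contact force between the fingers and lid above 0.3 N and velocity of joint lid above -0.8 rad/s), for 0.2 s.
At the end, for the whole second after the job is handed in: The lid is fully shut (within 0.025 rad, 4.5 mm at the lip) and at rest, after having fallen free and been caught on a finger; the four bystanders are within 15 mm of where they stood (value of joint lid below 0.025 rad and velocity of joint lid above -0.05 rad/s and distance of each of spray_can, screw_jar, screwdriver, screw_box from where it was at the start of the episode below 0.015 m); the robot touches nothing.
It fails at once if the lid slams: it closes faster than 2 rad/s in the last 0.3 rad (value of joint lid below 0.3 rad and velocity of joint lid below -2 rad/s).
It fails at once if the lid is pinched, squeezed or forced: more than 25 N between fingers and lid (contact force between the fingers and lid above 25 N).
It fails at once if a bystander is moved or lifted (distance of any of spray_can, screw_jar, screwdriver, screw_box from where it was at the start of the episode above 0.03 m).
It also fails if it takes over 43 s, if anything falls off the work surface, if the arm or the gripper's body presses on something with over 40 N, if the wrist force passes 120 N, or if a joint passes its speed limit or range.

## Working session

There is one attempt and no reset: what is moved stays moved. The work goes in short steps, Python scripts to look and compute and a tool call to move; the robot and the scene stay as the last step left them, time stands still between calls to the robot, and variables do not carry over. Pictures are saved under pics/ and viewed, at most 10 in all, crops included, and the job is handed in when it is done.

Besides the shell and the picture viewer there is one more tool, called as name(argument=value, ...) on one line, values as JSON. jog_arm: Moves the arm, as the interface text tells. Its arguments: {"type":"object","properties":{"deltas":{"type":"array"},"grip_force":{"type":"number"}},"required":["deltas"]}

```bash
mkdir -p pics; python3 - <<'E'
from rig import manip, imaging
import cv2,numpy as np
print(manip.get_state())
for n in("scene","side"):
    cv2.imwrite(f"pics/{n}0.png",imaging.get_image(n)); c=imaging.calibration(n); print(n,np.round(c["mtx"],1).tolist(),np.round(c["dist"],3),np.round(c["cam_to_world"],3).tolist())
E
```

```text
{'clock': 0.0, 'qpos': array([ 1.15600102e+00,  2.76586682e-01,  1.50614408e+00, -2.14796479e-05,
        1.36069290e+00, -1.21000466e-01]), 'qd': array([-0.00049771, -0.00012306, -0.00216976, -0.00043591, -0.00056841,
       -0.00028854]), 'effort': array([ 1.36256764e-03, -4.16783237e+01, -2.45799655e+01,  3.92973716e-04,
        1.13044074e-02, -7.59564358e-06]), 'position': array([0.16631642, 0.54988519, 0.24144007]), 'ee_rot': array([-2.32211424e-04,  1.46367391e-01,  9.89229877e-01, -8.85627420e-04]), 'contact_force': array([ 0.69987469,  0.532208  , -0.33770489]), 'moment': array([ 0.00154435,  0.01410424, -0.01360823]), 'gripper_force': 0.0, 'width': 0.08573031394535524}
scene [[360.1, 0.0, 254.5], [0.0, 360.1, 187.2], [0.0, 0.0, 1.0]] [-0.062  0.     0.     0.     0.   ] [[0.641, 0.429, -0.637, 1.124], [0.767, -0.378, 0.518, -0.455], [-0.018, -0.821, -0.571, 0.593], [0.0, 0.0, 0.0, 1.0]]
side [[429.1, 0.0, 246.1], [0.0, 429.1, 197.2], [0.0, 0.0, 1.0]] [0.055 0.    0.    0.    0.   ] [[0.966, 0.199, -0.164, 0.718], [0.258, -0.73, 0.633, -0.515], [0.006, -0.653, -0.757, 0.74], [0.0, 0.0, 0.0, 1.0]]
```

View pics/scene0.png

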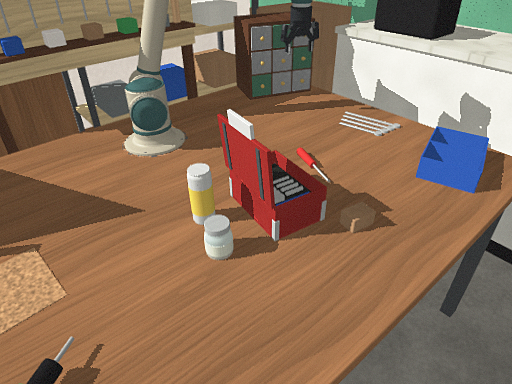

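View pics/side0.png

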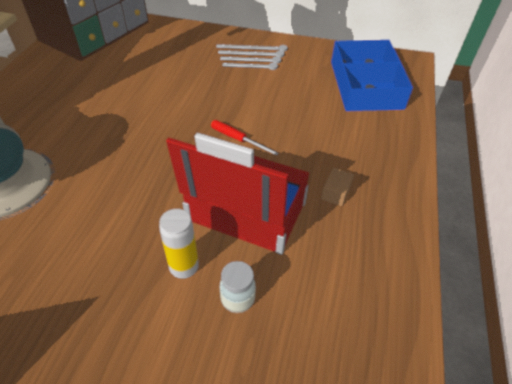

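The scene view shows the case at about (275,185) with its lid standing, the can at (201,195) and jar at (218,238) behind it, the screwdriver at (312,165) and the box at (358,217). The side view shows the lid's outer face, with corners near (170,140), (305,185) and (275,245). I'll enlarge both.

```bash
python3 - <<'E'
import cv2
for n,(x,y,w,h) in dict(scene=(180,100,200,150),side=(150,110,220,165)).items():
    a=cv2.imread(f"pics/{n}0.png")[y:y+h,x:x+w]
    a=cv2.resize(a,(800,600),interpolation=cv2.INTER_CUBIC)
    s=800/w
    for k in range(0,w,20): cv2.putText(a,str(x+k),(int(k*s),10),0,.35,(255,255,255),1); cv2.line(a,(int(k*s),0),(int(k*s),600),(255,255,255) if 0 else (120,120,120),1)
    for k in range(0,h,20): cv2.putText(a,str(y+k),(0,int(k*s)+10),0,.35,(255,255,255),1); cv2.line(a,(0,int(k*s)),(800,int(k*s)),(120,120,120),1)
    cv2.imwrite(f"pics/{n}0c.png",a)
E
```

```text
(no output)
```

View pics/scene0c.png

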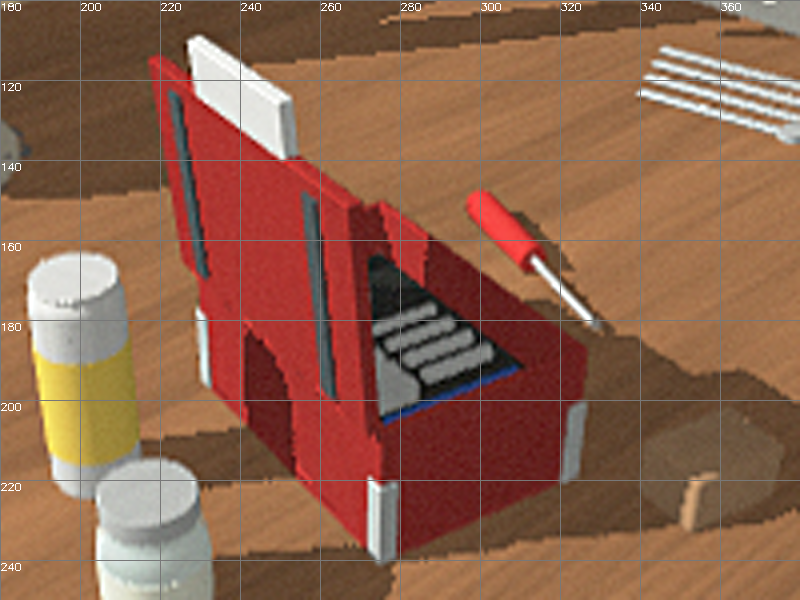

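View pics/side0c.png

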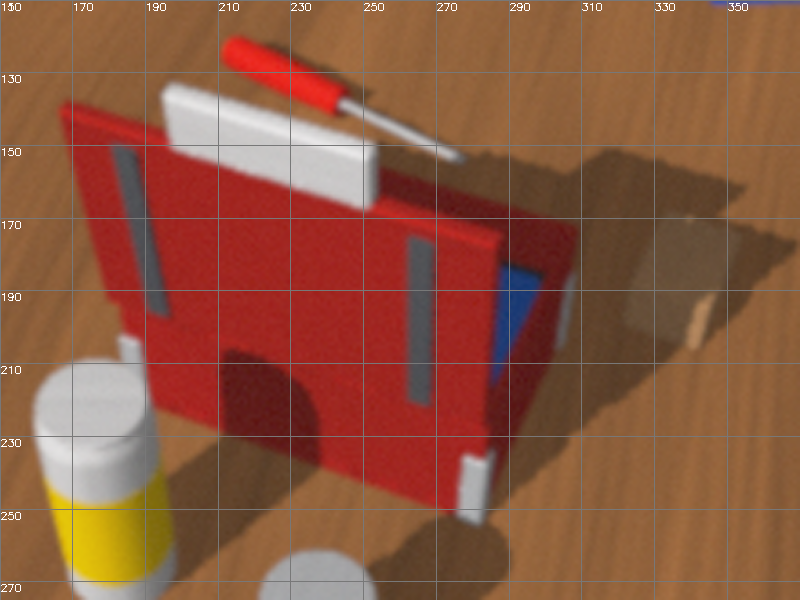

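The crops show the lid's top corners, the lip ends and the case's feet clearly. I'll fit the pose and lid angle to these, and place the bystanders.

```bash
cat > h.py <<'E'
from rig import manip, imaging
import cv2,numpy as np
from scipy.optimize import least_squares
def proj(n,P):
    c=imaging.calibration(n); T=np.linalg.inv(c["cam_to_world"])
    return cv2.projectPoints(np.array(P,float).reshape(-1,1,3),cv2.Rodrigues(T[:3,:3])[0],T[:3,3],c["mtx"],np.array(c["dist"],float))[0][:,0]
def plane(n,px,z):
    c=imaging.calibration(n); T=c["cam_to_world"]
    u=cv2.undistortPoints(np.array([[px]],float),c["mtx"],np.array(c["dist"],float))[0,0]
    d=T[:3,:3]@[*u,1]; o=T[:3,3]; return o+d*(z-o[2])/d[2]
def case(p,L):
    x,y,yaw=p[:3]; c,s=np.cos(yaw),np.sin(yaw); L=np.array(L,float)
    return L@np.array([[c,-s,0],[s,c,0],[0,0,1]]).T+[x,y,0]
def lid(p,u,y,w):
    a=p[3]; return [.075-u*np.cos(a)+w*np.sin(a), y, .1+u*np.sin(a)+w*np.cos(a)]
E
python3 - <<'E'
from h import *
sc=[(('l',.15,-.11,.01),(217.5,114.2)),(('l',.15,.11,.01),(267.5,152)),(('l',.183,-.05,.01),(227,109.5)),(('l',.183,.05,.01),(251.3,125)),((.075,.11,0),(275.3,240.7)),((-.075,.11,.1),(326.5,186.2)),((-.075,.11,0),(321.2,220.5)),((.075,-.11,0),(232,196.7))]
si=[(('l',.15,-.11,.01),(167,141.5)),(('l',.15,.11,.01),(287,177.4)),(('l',.183,-.05,.01),(195.4,136.7)),(('l',.183,.05,.01),(251.8,152.6)),((.075,.11,0),(282.8,253.8)),((-.075,.11,.1),(308.7,173.3))]
def f(p):
    r=[]
    for n,S in(("scene",sc),("side",si)):
        L=[lid(p,*k[1:]) if k[0]=='l' else k for k,_ in S]
        r.append(proj(n,case(p,L))-np.array([q for _,q in S]))
    return np.concatenate(r).ravel()
g=plane("scene",(275.3,240.7),0); print(g)
s=least_squares(f,[g[0]-.1,g[1]+.07,-1.57,1.6],loss='soft_l1')
print(np.round(s.x,4),np.degrees(s.x[2])); print(np.round(f(s.x).reshape(-1,2),1).tolist())
p=s.x; print("hinge",case(p,[[.075,0,.1]]),"lip",case(p,[lid(p,.183,0,.005)]),"shutlip",case(p,[[-.108,0,.105]]))
print("screwdriver",[plane("scene",q,.012) for q in((300,149),(330,181))],[plane("side",q,.012) for q in((213,124),(276,154))])
print("can",plane("scene",(199,168),.15),plane("side",(175.5,219),.15),"jar",plane("scene",(217,222),.085),"box",plane("scene",(359,205),.04))
E
```

```text
[ 0.66669937 -0.02292473  0.        ]
[ 0.5691  0.0636 -1.7103  1.645 ] -97.99081341727026
[[-1.1, -0.0], [-0.0, -0.2], [-0.5, 0.1], [-1.3, 0.7], [-0.7, 0.8], [0.5, 0.8], [1.9, -1.4], [-2.0, -1.1], [-0.8, -1.4], [1.4, -0.1], [0.0, -1.1], [1.2, 0.0], [-0.8, 0.4], [1.1, -1.7]]
hinge [[ 0.55865935 -0.01064165  0.1       ]] lip [[ 0.55607996 -0.0290163   0.28212556]] shutlip [[0.58409897 0.17058149 0.105     ]]
screwdriver [array([0.40616158, 0.32760131, 0.012     ]), array([0.59666333, 0.25528151, 0.012     ])] [array([0.41052841, 0.31573773, 0.012     ]), array([0.59439681, 0.24826825, 0.012     ])]
can [ 0.48367746 -0.10082328  0.15      ] [ 0.484244  -0.1023975  0.15     ] jar [ 0.60582754 -0.14087993  0.085     ] box [0.74051147 0.19264121 0.04      ]
```

Fit residuals are within about 2 px and sizes are consistent: the case is at (0.569, 0.064) with yaw -98°, and the lid is at 1.645 rad, inside its stated range. Next is a first move to a staging pose, with a small tilt to learn the wrist's geometry.

jog_arm(deltas=[0, 0, 0, 0, 0, 50, 0.5, 0, 0, 0, 25, -35, 80, 0.5, 0, 0, 0, 50, -75, 100, 0.5, 0, 0, 0, 75, -115, 120, 0.5, -4, 0, 0, 100, -155, 140, 0.5, -8, 0, 0, 125, -195, 150, 0.5, -12, 0, 0, 150, -235, 160, 0.5, -16, 0, 0, 175, -275, 160, 0.5, -20, 0, 0, 200, -315, 160, 0.5, -20, 0, 0, 200, -315, 160, 0.5, -20, 0, 0, 200, -315, 160, 0.5])

```text
clock: 1.2
position: [0.3666, 0.2352, 0.4017]
ee_rot: [0.025, 0.145, 0.974, -0.172]
contact_force: [-0.7, -0.2, -0.1]
width: 0.0425
gripper_force: 0.0
```

```bash
python3 - <<'E'
from h import *
s=manip.get_state()
for k in("clock","qpos","position","ee_rot","width"): print(k,np.round(s[k],4).tolist())
E
```

```text
clock 1.2
qpos [0.6337, 0.1309, 1.3614, -0.2894, 1.8514, -0.6943]
position [0.3666, 0.2352, 0.4017]
ee_rot [0.0245, 0.1448, 0.9741, -0.1718]
width 0.0425
```

```bash
cat > kin.py <<'E'
import numpy as np
from scipy.optimize import least_squares
from scipy.spatial.transform import Rotation as R
D=[([1.15600102,.276586682,1.50614408,-2.1e-5,1.3606929,-.121000466],[.16631642,.54988519,.24144007],[-2.32211424e-04,1.46367391e-01,9.89229877e-01,-8.85627420e-04]),
([.6337,.1309,1.3614,-.2894,1.8514,-.6943],[.3666,.2352,.4017],[.0245,.1448,.9741,-.1718])]
Q=lambda q:R.from_quat([q[1],q[2],q[3],q[0]])
def rot(q,s4=1): return R.from_euler('ZYZYZ',[q[0],q[1]+q[2],s4*q[3],q[4],q[5]])
def pos(q,k):
    r=k[0]*np.sin(q[1])+k[1]*np.sin(q[1]+q[2]); z=k[2]+k[0]*np.cos(q[1])+k[1]*np.cos(q[1]+q[2])
    return np.array([r*np.cos(q[0]),r*np.sin(q[0]),z])+k[3]*rot(q).as_matrix()[:,2]
K=least_squares(lambda k:np.concatenate([pos(q,k)-p for q,p,_ in D]),[.4,.4,.3,.2]).x
LO=np.array([-2.89,-.75,.22,-1.18,.11,-2.7]);HI=np.array([2.89,2.08,2.7,4.32,2.71,2.7])
def ik(p,Rm,q0):
    s=least_squares(lambda q:np.concatenate([(pos(q,K)-p)*5,(rot(q).inv()*Rm).as_rotvec()]),np.clip(q0,LO+.02,HI-.02),bounds=(LO,HI))
    return s.x,np.sqrt(2*s.cost)
E
python3 - <<'E'
from kin import *
print(K,[np.round(pos(q,K)-p,4) for q,p,_ in D])
for q,p,e in D: print((rot(q).inv()*Q(e)).as_rotvec(),(rot(q,-1).inv()*Q(e)).as_rotvec())
E
```

```text
Traceback (most recent call last):
  File "kin.py", line 11, in <module>
    K=least_squares(lambda k:np.concatenate([pos(q,k)-p for q,p,_ in D]),[.4,.4,.3,.2]).x
      ~~~~~~~~~~~~~^^^^^^^^^^^^^^^^^^^^^^^^^^^^^^^^^^^^^^^^^^^^^^^^^^^^^^^^^^^^^^^^^^^^
  File "kin.py", line 11, in <lambda>
    K=least_squares(lambda k:np.concatenate([pos(q,k)-p for q,p,_ in D]),[.4,.4,.3,.2]).x
                                             ~~~^^^^^
  File "kin.py", line 10, in pos
    return np.array([r*np.cos(q[0]),r*np.sin(q[0]),z])+k[3]*rot(q).as_matrix()[:,2]
                                                            ~~~^^^
  File "kin.py", line 7, in rot
    def rot(q,s4=1): return R.from_euler('ZYZYZ',[q[0],q[1]+q[2],s4*q[3],q[4],q[5]])
                            ~~~~~~~~~~~~^^^^^^^^^^^^^^^^^^^^^^^^^^^^^^^^^^^^^^^^^^^^
  File "scipy/spatial/transform/_rotation.pyx", line 1413, in scipy.spatial.transform._rotation.Rotation.from_euler
ValueError: Expected axis specification to be a non-empty string of upto 3 characters, got ZYZYZ
```

```bash
sed -i "s/^def rot.*/def rot(q,s4=1): return R.from_euler('ZYZ',[q[0],q[1]+q[2],s4*q[3]])*R.from_euler('YZ',[q[4],q[5]])/" kin.py
python3 - <<'E'
from kin import *
print(K,[np.round(pos(q,K)-p,4) for q,p,_ in D])
for q,p,e in D: print((rot(q).inv()*Q(e)).as_rotvec(),(rot(q,-1).inv()*Q(e)).as_rotvec())
E
```

```text
[ 0.79132002  0.36178647 -0.30889655  0.12224341] [array([ 0.0632, -0.0286,  0.0126]), array([ 0.007 , -0.0022, -0.0126])]
[ 4.10261353e-07 -3.21194309e-07  1.57079623e+00] [ 3.63297744e-05 -2.84524839e-05  1.57078747e+00]
[6.94273082e-05 1.74128309e-04 1.57081806e+00] [ 0.62751309 -0.05714755  1.68561719]
```

```bash
python3 - <<'E'
s=open('kin.py').read()
s=s.replace("+k[3]*rot","+k[4]*np.array([-np.sin(q[0]),np.cos(q[0]),0])+k[3]*rot").replace(",.3,.2])",",.3,.2,.07])")
s=s.replace("R.from_euler('YZ',[q[4],q[5]])","R.from_euler('YZ',[q[4],q[5]+np.pi/2])")
open('kin.py','w').write(s)
from kin import *
print(K,[np.round(pos(q,K)-p,4) for q,p,_ in D])
k2=least_squares(lambda k:np.concatenate([pos(q,k)-p for q,p,_ in D]+[(k-[.4,.4,.3,.2,.07])*.01]),[.4,.4,.3,.2,.07]).x;print(k2)
E
```

```text
[0.52019638 0.43876304 0.18067269 0.3487396  0.06874433] [array([ 0.0006, -0.0002, -0.0014]), array([-0.0008,  0.0002,  0.0014])]
[0.51757887 0.4393386  0.18376095 0.34924265 0.06881337]
```

```bash
cat >> kin.py <<'E'
YAW=-1.7103; C=np.array([.5691,.0636,0]); CX=np.array([np.cos(YAW),np.sin(YAW),0]); CY=np.array([-np.sin(YAW),np.cos(YAW),0]); Z=np.array([0,0,1.]); H=C+.075*CX+.1*Z
def frame(th): u=-np.cos(th)*CX+np.sin(th)*Z; return u,CY,np.sin(th)*CX+np.cos(th)*Z
def pose(th,tau,sig,sgn,U=.172,V=-.035,W=.005):
    u,v,w=frame(th); t,s=np.radians([tau,sig])
    d=np.cos(s)*(np.cos(t)*v-np.sin(t)*u)-np.sin(s)*w
    y=w-(w@d)*d; y*=sgn/np.linalg.norm(y)
    return H+U*u+V*v+W*w, R.from_matrix(np.c_[np.cross(y,d),y,d])
E
python3 - <<'E'
from kin import *
q0s=[np.array([.3,.1,1.6,a,1.2,b]) for a in(-.9,0,1,2,3.5) for b in(-1.5,0,1.5)]
for sgn in(1,-1):
  for sig in(0,25,45):
    for tau in(0,25,45,65,85):
      o=[]
      for th in(1.68,1.2,.8,.4,0):
        b=min((ik(*pose(th,tau,sig,sgn),q) for q in q0s),key=lambda r:r[1])
        o.append(f"{b[1]:.3f}{np.round(b[0],1).tolist() if b[1]<.01 else ''}")
      print(sgn,sig,tau,o if float(o[0][:5])<.02 or float(o[-1][:5])<.02 else [x[:5] for x in o])
E
```

```text
1 0 0 ['0.128', '0.026', '0.000', '0.008', '0.223']
1 0 25 ['0.000[-0.3, -0.3, 2.5, 2.2, 0.3, -0.7]', '0.035', '0.152', '0.263', '0.354']
1 0 45 ['0.000[-0.3, -0.3, 2.2, 0.5, 0.5, 1.1]', '0.000[0.3, -0.1, 2.2, -1.0, 0.7, 2.6]', '0.056', '0.166', '0.287']
1 0 65 ['0.000[-0.3, -0.1, 1.9, 0.2, 0.9, 1.3]', '0.000[0.3, 0.0, 1.9, -0.6, 1.0, 2.2]', '0.000[0.6, 0.3, 1.8, -0.9, 1.3, 2.5]', '0.000[0.7, 0.6, 1.7, -1.1, 1.6, 2.6]', '0.016']
1 0 85 ['0.000[-0.3, 0.1, 1.7, 0.1, 1.3, 1.4]', '0.000[0.2, 0.2, 1.6, -0.4, 1.4, 2.0]', '0.000[0.5, 0.5, 1.5, -0.7, 1.6, 2.3]', '0.000[0.6, 0.8, 1.4, -0.9, 1.8, 2.4]', '0.000[0.6, 1.1, 1.3, -1.0, 2.0, 2.5]']
1 25 0 ['0.000[-0.9, 0.3, 2.7, 1.9, 1.5, -1.3]', '0.000[-0.5, -0.0, 2.7, 2.2, 1.1, -1.5]', '0.000[-0.1, -0.1, 2.6, 2.7, 0.7, -2.1]', '0.071', '0.089']
1 25 25 ['0.000[-0.9, -0.1, 2.5, 1.5, 1.1, -0.4]', '0.000[-0.3, -0.3, 2.4, 1.6, 0.4, -0.4]', '0.072', '0.188', '0.242']
1 25 45 ['0.000[-0.8, -0.1, 2.2, 1.1, 1.0, 0.2]', '0.000[-0.1, -0.2, 2.2, 0.3, 0.5, 1.0]', '0.000[0.3, -0.0, 2.1, -0.8, 0.6, 2.1]', '0.000[0.6, 0.3, 2.0, -1.1, 1.0, 2.4]', '0.053']
1 25 65
[... 3239 characters left out ...]
3, 1.4, 1.5, 2.6]', '0.040', '0.058', '0.000[0.3, 0.0, 2.2, -0.8, 0.4, -1.4]', '0.006[0.6, 0.3, 2.1, -1.2, 0.8, -1.1]']
-1 45 45 ['0.277', '0.050', '0.000[0.0, -0.1, 2.1, 0.1, 0.6, -2.1]', '0.000[0.4, 0.1, 2.0, -0.7, 0.8, -1.3]', '0.000[0.6, 0.4, 1.9, -1.0, 1.0, -1.0]']
-1 45 65 ['0.000[-0.8, 0.2, 1.9, 0.9, 1.5, -2.7]', '0.000[-0.4, -0.0, 1.9, 0.6, 1.1, -2.3]', '0.000[0.1, 0.0, 1.8, -0.0, 0.9, -1.7]', '0.000[0.4, 0.3, 1.8, -0.5, 1.1, -1.2]', '0.000[0.6, 0.6, 1.7, -0.8, 1.3, -0.9]']
-1 45 85 ['0.000[-0.7, 0.3, 1.7, 0.8, 1.6, -2.3]', '0.000[-0.3, 0.1, 1.7, 0.4, 1.3, -1.9]', '0.000[0.1, 0.2, 1.6, 0.0, 1.2, -1.4]', '0.000[0.4, 0.4, 1.6, -0.4, 1.3, -1.0]', '0.000[0.5, 0.7, 1.5, -0.6, 1.5, -0.8]']
```

The best posture has the hand pointing at the hinge (τ≈85°), straddling the lip. The rear finger tips the lid, and the front finger catches it about 30 mm later. Computing the approach rows.

```bash
cat > plan.py <<'E'
from kin import *
from rig import manip
from scipy.spatial.transform import Slerp
def rows(path):
    "path: list of (pos,Rot); deltas from the pose now"
    s=manip.get_state(); R0=Q(s["ee_rot"]); q=np.array(s["qpos"]); p0=s["position"]; Rp=R0; pp=p0
    for p,Rm in path:
        q,e=ik(p,Rm,q); a=np.degrees((Rm*R0.inv()).as_rotvec())
        print(np.round(a,1).tolist(),np.round((p-p0)*1e3).tolist(),"step %.1f deg %.0f mm"%(np.degrees((Rm*Rp.inv()).magnitude()),1e3*np.linalg.norm(p-pp)),"q",np.round(q,2).tolist(),"%.3f"%e); Rp,pp=Rm,p
def sig(th): return float(np.interp(th,[0,.8],[22,0]))
def P(th,U=.167,W=.005): return pose(th,85,sig(th),-1,U,0,W)
def lin(b,n):
    s=manip.get_state(); S=Slerp([0,1],R.concatenate([Q(s["ee_rot"]),b[1]]))
    return [(s["position"]+(b[0]-s["position"])*t,S(t)) for t in np.linspace(0,1,n+1)[1:]]
E
python3 - <<'E'
from plan import *
rows(lin(P(1.645,.265),10)+[P(1.645,.265)]+[P(1.645,.215)]+[P(1.645,.167)])
print([np.round(ik(*P(t),[.5,.6,1.5,-.6,1.5,-.8])[0],2).tolist() for t in(1.2,.8,.4,0)])
E
```

```text
[2.3, -0.4, 1.0] [19.0, -27.0, -4.0] step 2.5 deg 33 mm q [0.55, 0.1, 1.4, -0.27, 1.79, -0.78] 0.000
[4.6, -0.9, 1.9] [38.0, -54.0, -8.0] step 2.5 deg 33 mm q [0.46, 0.08, 1.43, -0.25, 1.74, -0.88] 0.000
[6.9, -1.3, 2.9] [57.0, -81.0, -11.0] step 2.5 deg 33 mm q [0.37, 0.06, 1.45, -0.23, 1.69, -0.97] 0.000
[9.2, -1.7, 3.9] [75.0, -108.0, -15.0] step 2.5 deg 33 mm q [0.28, 0.05, 1.46, -0.19, 1.64, -1.08] 0.000
[11.5, -2.2, 4.8] [94.0, -135.0, -19.0] step 2.5 deg 33 mm q [0.18, 0.05, 1.46, -0.15, 1.6, -1.18] 0.000
[13.8, -2.6, 5.8] [113.0, -162.0, -23.0] step 2.5 deg 33 mm q [0.09, 0.05, 1.46, -0.11, 1.57, -1.28] 0.000
[16.1, -3.0, 6.8] [132.0, -189.0, -26.0] step 2.5 deg 33 mm q [-0.0, 0.07, 1.45, -0.06, 1.55, -1.39] 0.000
[18.4, -3.5, 7.7] [151.0, -216.0, -30.0] step 2.5 deg 33 mm q [-0.09, 0.09, 1.44, -0.01, 1.53, -1.48] 0.000
[20.7, -3.9, 8.7] [170.0, -243.0, -34.0] step 2.5 deg 33 mm q [-0.17, 0.12, 1.41, 0.03, 1.53, -1.58] 0.000
[23.0, -4.3, 9.7] [189.0, -270.0, -38.0] step 2.5 deg 33 mm q [-0.24, 0.16, 1.38, 0.08, 1.53, -1.67] 0.000
[23.0, -4.3, 9.7] [189.0, -270.0, -38.0] step 0.0 deg 0 mm q [-0.24, 0.16, 1.38, 0.08, 1.53, -1.67] 0.000
[23.0, -4.3, 9.7] [189.0, -267.0, -88.0] step 0.0 deg 50 mm q [-0.23, 0.16, 1.49, 0.08, 1.41, -1.67] 0.000
[23.0, -4.3, 9.7] [190.0, -263.0, -136.0] step 0.0 deg 48 mm q [-0.23, 0.17, 1.58, 0.08, 1.31, -1.67] 0.000
[[0.18, 0.29, 1.51, -0.39, 1.39, -1.18], [0.44, 0.52, 1.42, -0.68, 1.6, -0.91], [0.53, 0.72, 1.35, -0.78, 1.7, -0.8], [0.58, 0.91, 1.3, -0.87, 1.79, -0.72]]
```

jog_arm(deltas=[2.3, -0.4, 1, 19, -27, -4, 0.5, 4.6, -0.9, 1.9, 38, -54, -8, 0.5, 6.9, -1.3, 2.9, 57, -81, -11, 0.5, 9.2, -1.7, 3.9, 75, -108, -15, 0.5, 11.5, -2.2, 4.8, 94, -135, -19, 0.5, 13.8, -2.6, 5.8, 113, -162, -23, 0.5, 16.1, -3, 6.8, 132, -189, -26, 0.5, 18.4, -3.5, 7.7, 151, -216, -30, 0.5, 20.7, -3.9, 8.7, 170, -243, -34, 0.5, 23, -4.3, 9.7, 189, -270, -38, 0.5, 23, -4.3, 9.7, 189, -270, -38, 0.5, 23, -4.3, 9.7, 189, -270, -38, 0.5])

```text
clock: 2.4
position: [0.5555, -0.0343, 0.3639]
ee_rot: [0.046, 0.071, 0.996, 0.034]
contact_force: [0.4, 0.6, -0.4]
width: 0.0426
gripper_force: 0.0
```

```bash
python3 - <<'E'
from plan import *
from h import imaging,cv2,proj
s=manip.get_state(); print(s["clock"],s["position"]-P(1.645,.265)[0],(Q(s["ee_rot"]).inv()*P(1.645)[1]).magnitude())
u,v,w=frame(1.645)
pts=[H+.183*u+y*v+ww*w for ww in(0,.01) for y in(-.05,.05)]
A=[]
for n in("wrist","scene"):
    im=imaging.get_image(n)
    for x,y in proj(n,pts).astype(int): cv2.circle(im,(x,y),2,(255,255,0),-1)
    A.append(im)
A[1]=cv2.resize(A[1][50:242,140:396],(512,384))
cv2.imwrite("pics/over.png",cv2.resize(np.hstack(A),(800,300)))
E
```

```text
2.4 [ 2.96591721e-04  7.86330366e-04 -1.86002055e-05] 0.0014648072244956823
```

View pics/over.png

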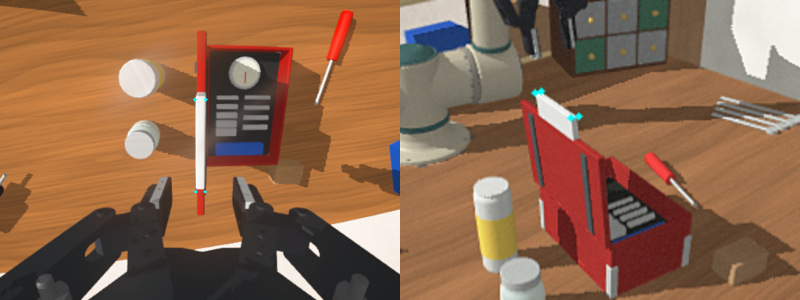

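The wrist view shows the lip (x≈201, y 97–190) midway between the fingertips, at about 165 and 238. The projected lip corners (cyan) land on it. Next, insert and compute the swing.

jog_arm(deltas=[0, 0, 0, 0, 2, -25, 0.5, 0, 0, 0, 0, 4, -50, 0.5, 0, 0, 0, 1, 5, -75, 0.5, 0, 0, 0, 1, 7, -98, 0.5, 0, 0, 0, 1, 7, -98, 0.5])

```text
clock: 3.0
position: [0.5539, -0.0251, 0.2637]
ee_rot: [0.044, 0.069, 0.996, 0.035]
contact_force: [-0.7, 0.1, -0.2]
width: 0.0429
gripper_force: 0.0
```

```bash
python3 - <<'E'
from plan import *
s=manip.get_state(); print(s["position"]-P(1.645)[0],s["contact_force"])
rows([P(t) for t in np.arange(1.595,.70,-.05)])
E
```

```text
[-0.00235679  0.00276283 -0.00247384] [-0.71610636  0.10991592 -0.19893519]
[-2.9, 0.1, -0.3] [4.0, 5.0, 3.0] step 2.9 deg 7 mm q [-0.18, 0.17, 1.58, 0.03, 1.3, -1.61] 0.000
[-5.8, 0.5, -0.2] [5.0, 14.0, 3.0] step 2.9 deg 8 mm q [-0.13, 0.18, 1.57, -0.03, 1.31, -1.55] 0.000
[-8.6, 0.9, -0.2] [6.0, 22.0, 3.0] step 2.9 deg 8 mm q [-0.08, 0.19, 1.56, -0.08, 1.31, -1.49] 0.000
[-11.4, 1.3, -0.2] [7.0, 30.0, 3.0] step 2.9 deg 8 mm q [-0.03, 0.2, 1.55, -0.14, 1.32, -1.44] 0.000
[-14.3, 1.7, -0.2] [8.0, 38.0, 2.0] step 2.9 deg 8 mm q [0.02, 0.21, 1.54, -0.19, 1.33, -1.38] 0.000
[-17.1, 2.1, -0.2] [9.0, 47.0, 0.0] step 2.9 deg 8 mm q [0.06, 0.23, 1.53, -0.24, 1.34, -1.33] 0.000
[-20.0, 2.5, -0.2] [10.0, 55.0, -2.0] step 2.9 deg 8 mm q [0.11, 0.25, 1.53, -0.3, 1.36, -1.28] 0.000
[-22.8, 2.9, -0.2] [12.0, 63.0, -4.0] step 2.9 deg 8 mm q [0.15, 0.27, 1.52, -0.34, 1.38, -1.23] 0.000
[-25.6, 3.3, -0.2] [13.0, 71.0, -7.0] step 2.9 deg 8 mm q [0.19, 0.29, 1.51, -0.39, 1.4, -1.18] 0.000
[-28.5, 3.6, -0.2] [14.0, 78.0, -10.0] step 2.9 deg 8 mm q [0.23, 0.32, 1.49, -0.43, 1.42, -1.14] 0.000
[-31.3, 4.0, -0.2] [15.0, 86.0, -13.0] step 2.9 deg 8 mm q [0.26, 0.34, 1.48, -0.48, 1.44, -1.1] 0.000
[-34.1, 4.4, -0.2] [16.0, 93.0, -17.0] step 2.9 deg 8 mm q [0.3, 0.37, 1.47, -0.51, 1.47, -1.06] 0.000
[-37.0, 4.8, -0.2] [17.0, 100.0, -21.0] step 2.9 deg 8 mm q [0.33, 0.4, 1.46, -0.55, 1.49, -1.02] 0.000
[-39.8, 5.2, -0.2] [18.0, 107.0, -25.0] step 2.9 deg 8 mm q [0.36, 0.43, 1.45, -0.59, 1.52, -0.99] 0.000
[-42.7, 5.6, -0.1] [19.0, 114.0, -30.0] step 2.9 deg 8 mm q [0.39, 0.46, 1.44, -0.62, 1.54, -0.96] 0.000
[-45.5, 6.0, -0.1] [20.0, 120.0, -35.0] step 2.9 deg 8 mm q [0.41, 0.49, 1.43, -0.65, 1.57, -0.93] 0.000
[-48.2, 6.4, -0.1] [21.0, 127.0, -41.0] step 2.7 deg 8 mm q [0.44, 0.53, 1.42, -0.68, 1.6, -0.91] 0.000
[-49.7, 6.6, 0.0] [21.0, 133.0, -47.0] step 1.5 deg 8 mm q [0.45, 0.55, 1.41, -0.7, 1.61, -0.89] 0.000
```

jog_arm(deltas=[-2.9, 0.1, -0.3, 2, 7, 1, 0.5, -5.8, 0.5, -0.2, 3, 15, 2, 0.5, -8.6, 0.9, -0.2, 4, 23, 2, 0.5, -11.4, 1.3, -0.2, 5, 31, 1, 0.5, -14.3, 1.7, -0.2, 6, 39, 0, 0.5, -17.1, 2.1, -0.2, 7, 47, -1, 0.5, -20, 2.5, -0.2, 8, 55, -3, 0.5, -22.8, 2.9, -0.2, 10, 63, -5, 0.5, -25.6, 3.3, -0.2, 11, 71, -8, 0.5, -28.5, 3.6, -0.2, 12, 78, -11, 0.5, -31.3, 4, -0.2, 13, 86, -14, 0.5, -34.1, 4.4, -0.2, 14, 93, -18, 0.5, -37, 4.8, -0.2, 15, 100, -22, 0.5, -39.8, 5.2, -0.2, 16, 107, -26, 0.5, -39.8, 5.2, -0.2, 16, 107, -26, 0.5, -39.8, 5.2, -0.2, 16, 107, -26, 0.5])

```text
clock: 4.6
position: [0.5728, 0.0806, 0.2413]
ee_rot: [0.025, 0.053, 0.949, -0.309]
contact_force: [0.8, 2.6, -1.1]
width: 0.0424
gripper_force: 0.7
```

```bash
python3 - <<'E'
from plan import *
from h import imaging,cv2,proj
s=manip.get_state(); print(s["clock"],s["position"]-P(.945)[0],s["contact_force"],s["width"])
A=[]
for n,(x,y) in dict(scene=(180,80),side=(140,100)).items():
    im=imaging.get_image(n)
    for th,c in((.85,(255,255,0)),(1.04,(0,255,0))):
        u,v,w=frame(th)
        for x0,y0 in proj(n,[H+.15*u+k*v+.01*w for k in(-.11,.11)]).astype(int): cv2.circle(im,(x0,y0),1,c,-1)
    A.append(cv2.resize(im[y:y+160,x:x+220],(400,291)))
cv2.imwrite("pics/catch.png",np.hstack(A))
E
```

```text
4.6 [ 0.00106219 -0.0016335   0.00301689] [ 0.76110243  2.61765355 -1.1209864 ] 0.042402629219318345
```

View pics/catch.png

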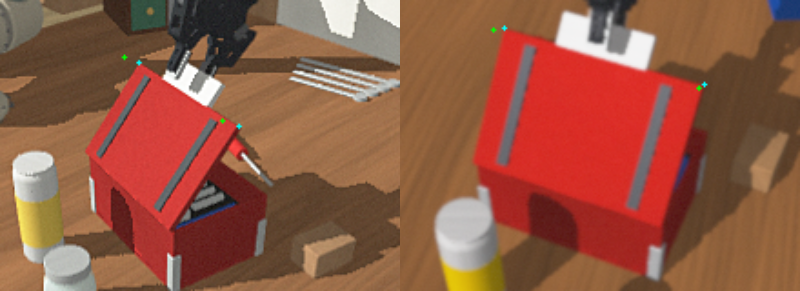

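The lid rests on the front finger at about 0.82 rad (its corners match the cyan 0.85 marks), with no bystander disturbed. Next, plan the lowering.

```bash
python3 - <<'E'
from plan import *
rows([P(t,np.interp(t,[0,.9],[.172,.167])) for t in [.9,.855,.81,.765,.72,.675,.63,.585,.54,.495,.45,.405,.36,.32]])
E
```

```text
[-2.6, 0.9, -0.1] [-0.0, 8.0, -8.0] step 2.7 deg 11 mm q [0.39, 0.46, 1.44, -0.62, 1.54, -0.96] 0.000
[-5.1, 1.3, -0.1] [1.0, 14.0, -12.0] step 2.6 deg 8 mm q [0.41, 0.49, 1.43, -0.65, 1.57, -0.94] 0.000
[-7.7, 1.6, -0.1] [1.0, 20.0, -17.0] step 2.6 deg 8 mm q [0.43, 0.52, 1.42, -0.68, 1.59, -0.91] 0.000
[-9.3, 1.9, -0.1] [2.0, 26.0, -22.0] step 1.6 deg 8 mm q [0.45, 0.54, 1.41, -0.69, 1.61, -0.9] 0.000
[-10.6, 2.2, 0.0] [3.0, 31.0, -27.0] step 1.3 deg 8 mm q [0.46, 0.56, 1.4, -0.7, 1.62, -0.88] 0.000
[-11.9, 2.4, 0.1] [4.0, 36.0, -32.0] step 1.3 deg 8 mm q [0.47, 0.58, 1.39, -0.71, 1.63, -0.87] 0.000
[-13.3, 2.7, 0.2] [4.0, 41.0, -38.0] step 1.3 deg 8 mm q [0.49, 0.6, 1.39, -0.73, 1.65, -0.86] 0.000
[-14.6, 3.0, 0.2] [5.0, 46.0, -44.0] step 1.3 deg 8 mm q [0.5, 0.63, 1.38, -0.74, 1.66, -0.85] 0.000
[-15.9, 3.2, 0.3] [6.0, 50.0, -50.0] step 1.3 deg 8 mm q [0.51, 0.65, 1.37, -0.75, 1.67, -0.84] 0.000
[-17.2, 3.5, 0.3] [6.0, 55.0, -57.0] step 1.3 deg 8 mm q [0.52, 0.67, 1.36, -0.76, 1.68, -0.82] 0.000
[-18.5, 3.8, 0.4] [7.0, 58.0, -63.0] step 1.3 deg 8 mm q [0.53, 0.69, 1.35, -0.77, 1.69, -0.81] 0.000
[-19.9, 4.1, 0.4] [7.0, 62.0, -70.0] step 1.3 deg 8 mm q [0.54, 0.71, 1.35, -0.78, 1.7, -0.8] 0.000
[-21.2, 4.3, 0.5] [8.0, 65.0, -77.0] step 1.3 deg 8 mm q [0.54, 0.74, 1.34, -0.79, 1.71, -0.79] 0.000
[-22.4, 4.6, 0.5] [8.0, 68.0, -83.0] step 1.2 deg 7 mm q [0.55, 0.76, 1.33, -0.8, 1.72, -0.78] 0.000
```

jog_arm(deltas=[0, 0, 0, 0, 0, 0, 0.5, 0, 0, 0, 0, 0, 0, 0.5, -1.3, 0.5, -0.1, 0, 3, -3, 0.5, -2.6, 0.9, -0.1, 0, 8, -7, 0.5, -5.1, 1.3, -0.1, 1, 14, -12, 0.5, -7.7, 1.6, -0.1, 1, 20, -17, 0.5, -9.3, 1.9, -0.1, 2, 26, -22, 0.5, -10.6, 2.2, 0, 3, 31, -27, 0.5, -11.9, 2.4, 0.1, 4, 36, -32, 0.5, -13.3, 2.7, 0.2, 4, 41, -38, 0.5, -14.6, 3, 0.2, 5, 46, -44, 0.5, -15.9, 3.2, 0.3, 6, 50, -50, 0.5, -17.2, 3.5, 0.3, 6, 55, -57, 0.5, -18.5, 3.8, 0.4, 7, 58, -63, 0.5, -19.9, 4.1, 0.4, 7, 62, -70, 0.5, -21.2, 4.3, 0.5, 8, 65, -77, 0.5, -22.4, 4.6, 0.5, 8, 68, -83, 0.5, -22.4, 4.6, 0.5, 8, 68, -83, 0.5])

```text
clock: 6.5
position: [0.5805, 0.1481, 0.1551]
ee_rot: [-0.004, 0.03, 0.871, -0.491]
contact_force: [0.2, 1.6, -1.9]
width: 0.0423
gripper_force: 1.1
```

```bash
python3 - <<'E'
from plan import *
s=manip.get_state(); print(s["clock"],s["position"]-P(.32,.170)[0],s["contact_force"],s["width"])
f=[P(t,np.interp(t,[0,.9],[.172,.167])) for t in [.29,.26,.23,.2,.17,.14,.115,.09,.065,.04,.02,0,-.015]]
p,Rm=f[-1]; d=Rm.as_matrix()[:,2]
rows(f+[(p-d*.025*k,Rm) for k in(1,2,3,4)])
E
```

```text
6.5 [-0.00038486  0.00052736 -0.00308881] [ 0.16229767  1.62775392 -1.85464915] 0.042325936852861616
[-0.7, -0.1, -0.0] [1.0, 1.0, -2.0] step 0.7 deg 2 mm q [0.56, 0.77, 1.33, -0.81, 1.73, -0.78] 0.000
[-1.5, 0.1, 0.0] [1.0, 3.0, -6.0] step 0.9 deg 5 mm q [0.56, 0.79, 1.32, -0.81, 1.74, -0.77] 0.000
[-2.4, 0.3, 0.0] [1.0, 5.0, -11.0] step 0.9 deg 5 mm q [0.56, 0.8, 1.32, -0.82, 1.75, -0.77] 0.000
[-3.3, 0.5, 0.0] [1.0, 6.0, -16.0] step 0.9 deg 5 mm q [0.57, 0.82, 1.32, -0.83, 1.75, -0.76] 0.000
[-4.2, 0.7, 0.1] [1.0, 7.0, -21.0] step 0.9 deg 5 mm q [0.57, 0.83, 1.31, -0.83, 1.76, -0.75] 0.000
[-5.0, 0.9, 0.1] [2.0, 8.0, -26.0] step 0.9 deg 5 mm q [0.58, 0.85, 1.31, -0.84, 1.77, -0.75] 0.000
[-5.8, 1.1, 0.1] [2.0, 9.0, -31.0] step 0.7 deg 4 mm q [0.58, 0.86, 1.3, -0.84, 1.77, -0.74] 0.000
[-6.5, 1.2, 0.1] [2.0, 10.0, -35.0] step 0.7 deg 4 mm q [0.58, 0.87, 1.3, -0.85, 1.78, -0.74] 0.000
[-7.2, 1.4, 0.1] [2.0, 11.0, -39.0] step 0.7 deg 4 mm q [0.58, 0.89, 1.3, -0.85, 1.78, -0.73] 0.000
[-8.0, 1.6, 0.1] [2.0, 11.0, -43.0] step 0.7 deg 4 mm q [0.59, 0.9, 1.29, -0.86, 1.79, -0.73] 0.000
[-8.6, 1.7, 0.1] [2.0, 11.0, -47.0] step 0.6 deg 3 mm q [0.59, 0.91, 1.29, -0.86, 1.79, -0.73] 0.000
[-9.1, 1.8, 0.1] [2.0, 12.0, -50.0] step 0.6 deg 3 mm q [0.59, 0.92, 1.29, -0.87, 1.8, -0.72] 0.000
[-10.0, 1.9, 0.1] [2.0, 12.0, -53.0] step 0.9 deg 3 mm q [0.59, 0.93, 1.28, -0.87, 1.8, -0.72] 0.000
[-10.0, 1.9, 0.1] [3.0, 35.0, -44.0] step 0.0 deg 25 mm q [0.61, 0.95, 1.23, -0.87, 1.85, -0.74] 0.000
[-10.0, 1.9, 0.1] [5.0, 58.0, -35.0] step 0.0 deg 25 mm q [0.64, 0.96, 1.16, -0.86, 1.89, -0.76] 0.000
[-10.0, 1.9, 0.1] [6.0, 81.0, -26.0] step 0.0 deg 25 mm q [0.66, 0.98, 1.09, -0.86, 1.94, -0.79] 0.000
[-10.0, 1.9, 0.1] [7.0, 105.0, -17.0] step 0.0 deg 25 mm q [0.68, 1.01, 1.02, -0.86, 1.98, -0.82] 0.000
```

jog_arm(deltas=[-0.7, 0, 0, 1, 1, -3, 0.5, -1.5, 0.1, 0, 1, 3, -7, 0.5, -2.4, 0.3, 0, 1, 5, -11, 0.5, -3.3, 0.5, 0, 1, 6, -16, 0.5, -4.2, 0.7, 0.1, 1, 7, -21, 0.5, -5, 0.9, 0.1, 2, 8, -26, 0.5, -5.8, 1.1, 0.1, 2, 9, -31, 0.5, -6.5, 1.2, 0.1, 2, 10, -35, 0.5, -7.2, 1.4, 0.1, 2, 11, -39, 0.5, -8, 1.6, 0.1, 2, 11, -43, 0.5, -8.6, 1.7, 0.1, 2, 11, -46, 0.5, -9.1, 1.8, 0.1, 2, 12, -48, 0.5, -9.1, 1.8, 0.1, 2, 12, -50, 0.5, -9.1, 1.8, 0.1, 2, 12, -50, 0.5])

```text
clock: 7.9
position: [0.5825, 0.1594, 0.1072]
ee_rot: [-0.014, 0.023, 0.829, -0.558]
contact_force: [-0.9, -0.9, -0.1]
width: 0.0426
gripper_force: 0.0
```

```bash
python3 - <<'E'
from plan import *
from h import imaging,cv2,proj
s=manip.get_state(); print(s["clock"],s["position"]-P(0,.172)[0],s["contact_force"],s["gripper_force"],s["width"])
A=[]
for n,(x,y) in dict(scene=(180,80),side=(140,100)).items():
    im=imaging.get_image(n); u,v,w=frame(0)
    for x0,y0 in proj(n,[H+a*u+k*v+.01*w for k in(-.11,.11) for a in(0,.15)]).astype(int): cv2.circle(im,(x0,y0),1,(255,255,0),-1)
    A.append(cv2.resize(im[y:y+160,x:x+220],(400,291)))
cv2.imwrite("pics/shut.png",np.hstack(A))
E
```

```text
7.9 [-8.19633018e-05 -2.65781799e-04  2.21048142e-03] [-0.91149137 -0.93321777 -0.10679378] 0.0 0.04263531740294245
```

View pics/shut.png

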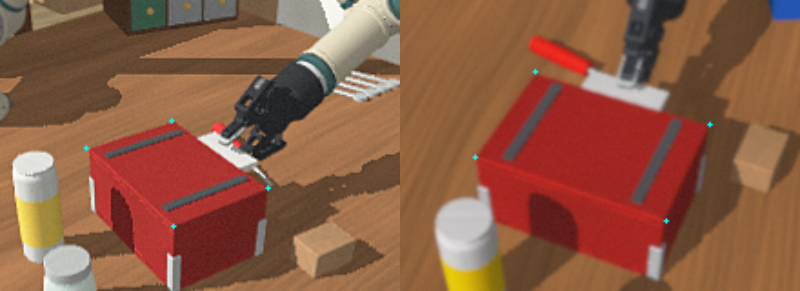

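The lid is shut: its corners match the closed-model marks in both views and the finger load is zero. Now withdraw straight out.

jog_arm(deltas=[0, 0, 0, 0, 8, 3, 0.5, 0, 0, 0, 1, 23, 9, 0.5, 0, 0, 0, 3, 46, 18, 0.5, 0, 0, 0, 4, 70, 28, 0.5, 0, 0, 0, 5, 93, 37, 0.5, 0, 0, 0, 6, 100, 60, 0.5, 0, 0, 0, 6, 105, 90, 0.5, 0, 0, 0, 6, 105, 90, 0.5, 0, 0, 0, 6, 105, 90, 0.5, 0, 0, 0, 6, 105, 90, 0.5])

```text
clock: 9.0
position: [0.5882, 0.2643, 0.1965]
ee_rot: [-0.014, 0.022, 0.829, -0.558]
contact_force: [0.3, 0.7, 0.2]
width: 0.0426
gripper_force: 0.0
```

```bash
python3 - <<'E'
from plan import *
from h import imaging,cv2,proj
s=manip.get_state(); print(s["clock"],s["position"],s["contact_force"])
A=[]
for n,(x,y) in dict(scene=(180,80),side=(140,100)).items():
    im=imaging.get_image(n); u,v,w=frame(0)
    for x0,y0 in proj(n,[H+a*u+k*v+.01*w for k in(-.11,.11) for a in(0,.15)]).astype(int): cv2.circle(im,(x0,y0),1,(255,255,0),-1)
    A.append(cv2.resize(im[y:y+160,x:x+220],(400,291)))
cv2.imwrite("pics/end.png",np.hstack(A))
E
```

```text
9.0 [0.58822376 0.26425472 0.19649355] [0.33224952 0.66843361 0.18439925]
```

View pics/end.png

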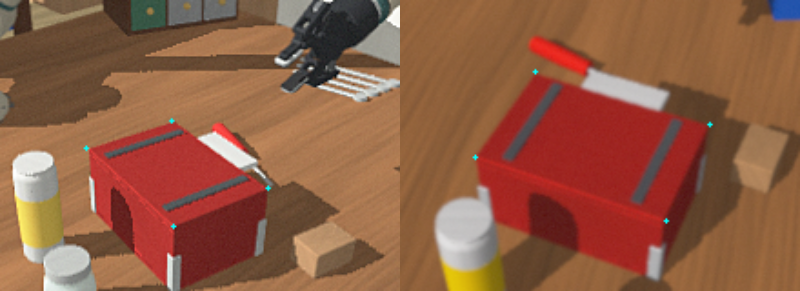

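The hand is clear, the lid lies shut on its marks, and the can, jar, screwdriver and box stand as before. Handing in.

```bash
python3 -c "
from rig import manip; print(manip.sign_off())"
```

```text
the job is handed in; nothing more can be done
None
```

The job is handed in at about 9 s on the clock: the lid was tipped, fell free, was caught on the front finger at about 0.8 rad and lowered shut; the last pictures show it closed, the bystanders undisturbed and the hand clear (the sign-off returned no verdict).

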